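# Start the flange nut on the trestle's screw foot

## Task

Pick up the flange nut with the single tab and set it level over the stud of the trestle's screw foot, with the tab turned about a sixth of a turn (60 degrees) clockwise, seen from above, from the plate's tongue, so that the nut rests on top of the thread. Then back it off counter-clockwise until the tab stands over the tongue and the thread drops in, and leave the nut lying flat on the foot plate, let go.

Things in the scene. Friction and masses are not known exactly. Their poses are not given: they have to be found in the camera images.
- jack_nut: Loose steel flange nut, flange down, 36 mm tall, 0.24 kg; plain nut and flat washer nearby have no flange or tab. Hexagon 46 mm across flats above a 66 mm round flange 6 mm thick. One flat tab on the flange. Bore 35 mm with one tooth, 6 mm wide, on the tab's side, its underside 12 mm above the nut's. Origin: centre of underside; z up, x to tab and tooth. Flats face +y, -y and every 60 degrees.
- nut_tab (a point): Point on top of the nut's tab, 40 mm from the nut's axis along its +x and 6 mm above its underside. The tab is 18 mm wide, 6 mm thick and ends 50 mm from the axis.
- jack_stud: Screw foot fixed to the table: grey plate 120 x 120 x 8 mm with screw heads at its corners and an upright steel stud: thread 30 mm in diameter up to 28 mm above the table, then a plain 13 mm nose up to 56 mm. The thread has one open slot on the side of the plate's tongue. Origin: stud axis at table height; z up, x along slot and tongue. About 3 mm play round the thread.
- foot_tongue (a point): Point on top of the plate's tongue (34 mm wide, sticks out of one edge), 80 mm from the stud's axis along its +x, 8 mm above the table. Nut with tooth off the slot rests on the thread, underside 16 mm above the table (let go there, it tips); tooth within about 15 degrees of the slot, it drops 8 mm onto the plate (underside 8 mm above the table). Nothing is springy.

How it is judged:
By the outcome, as a careful person would: the job done as asked, in the order asked, and still so for the second after the job is handed in, with the robot touching nothing.
It also fails if it takes over 38 s, if anything falls off the work surface, if the arm or the gripper's body presses on something with over 40 N, if the wrist force passes 120 N, or if a joint passes its speed limit or range.

## Robot

A 6-joint arm with a two-finger parallel gripper is mounted at the origin on the work surface. World frame = base frame: x ahead of the robot, y to its left, z up, the work surface at z = 0. Lengths are in mm, angles in rad, forces in N, time in s.
With the tool pointing down it reaches from about 375 to 925 mm from the base axis. Payload 5.7 kg.
Tool frame: the origin (TCP) lies between the finger pads; the fingertips stand 19 mm ahead of it and the grasp point (between the pads) is the TCP (r.tips_ahead is the distance from the TCP to the fingertips, in mm); y points along the fingers, z is the direction in which the jaws open and shut, and the axes are right-handed (so a half turn about y gives the same grasp; the last joint's range is limited). The gripper opens to 88 mm and grips with 3 to 60 N. Pads are 20 mm wide; open, the fingers measure 115 mm over their backs; the gripper's body (75 mm by 178 mm) begins 61 mm behind the grasp point.
Start: joints at [1.023, 0.359, 1.51, -0, 1.272, -0.115], TCP at [251.638, 544.649, 241.623] pointing down, gripper open.
Joint ranges: [-2.97, 2.97], [-1.01, 2.36], [0.21, 2.38], [-0.96, 4.11], [0.2, 2.71], [-2.98, 2.98]. Speed limits (rad/s): [2.39, 2.39, 3.14, 3.14, 3.14, 3.14].

## Interface

Orientations are given as a rotation vector (axis times angle).
In Python, from station import r gives the robot as it stands.
- The arm moves only by the tool arm_command, never from a script. Its argument "steps" is a list of rows, each a list of 3 entries, a list of its own where there are three numbers: the finger opening in mm, from 0 to 87.8, then the shift along the tool's x, y, z in mm, then the turn about the tool's y in degrees. In form: [[grip, [dx, dy, dz], spin], ...]. A call has 1 to 12 rows; each row is the pose to reach, as a shift and turn from the pose measured when the call began, along the tool's axes at that moment; what a row does not reach only later rows make up. A row lasts 1/8 s, in which the tool goes at most 62.5 mm and 10.7 degrees, less where a joint would pass 70% of its speed; a pose out of reach is approached as far as the arm can. A call with a gripper value outside its range is refused whole. The fingers move at their own pace and stop on an object; "squeeze" is the grip in N (left out, the last holds). Time passes only in rows, so rows that repeat a pose let the fingers close. It gives the time, the measured TCP pose, the force and the opening at its end, in the units of the state.
- r.sense(): the state, without advancing time (a new reading comes with each control period).
- r.get_image(name): name is "scene" or "top" or "wrist"; returns a dict with "image" (480x640x3 uint8, red, green, blue), "camera_matrix" (3x3 intrinsics, pixels), "distortion" ([k1, k2, p1, p2, k3] as OpenCV has them; the pictures are not rectified), "T" (4x4, takes a point from camera to world coordinates); the wrist camera has in their place "T_tool_cam" (4x4, takes a point from camera to tool coordinates, whose origin is the TCP and whose axes are the tool frame's). Camera axes: x right, y down, z forward; pixel columns grow to the right and rows downward; lengths in mm; the calibration is good to about 2 mm. A picture is of the moment at which its call begins: read the wrist's pose just before it. There is no depth.
- r.hand_in(): hands the job in, once; it reports no verdict.
The state is a dict: "clock": time; "q": joint angles; "qd": joint speeds; "tau": joint torques, N m; "tool_pos": TCP position; "tool_rot": TCP orientation; "force": force on the tool from outside, world axes, zero at the start; "moment": the same for the moment, N m; "gripper_width": opening from 0.0 (shut) to 1.0 (fully open).
Only numpy, scipy, OpenCV 4.12 (cv2) and the standard library are available. Lean on these libraries where they do the work, as an engineer would, in place of code of your own. Each camera call takes 0.05 s, during which the arm holds its last target. There are 200 camera calls.

## Working session

There is one attempt and no reset: what is moved stays moved. The work goes in short steps, Python scripts to look and compute and a tool call to move; the robot and the scene stay as the last step left them, time stands still between calls to the robot, and variables do not carry over. Pictures are saved under pics/ and viewed, about 8 in all and at most 12, crops included, and the job is handed in when it is done.

Besides the shell and the picture viewer there is one more tool, called after "Call:" in YAML: its name, and indented under it one key for each argument. arm_command: Moves the arm, as the interface text tells. Its arguments: {"type":"object","properties":{"steps":{"type":"array"},"squeeze":{"type":"number"}},"required":["steps"]}

```bash
mkdir -p pics; cat > h.py <<'E'
import numpy as np, cv2
from scipy.spatial.transform import Rotation as R
from station import r
def snap(name,fn=None):
    s=r.sense(); d=r.get_image(name)
    if 'T' in d: T=np.array(d['T'])
    else:
        A=np.eye(4);A[:3,:3]=R.from_rotvec(s['tool_rot']).as_matrix();A[:3,3]=s['tool_pos'];T=A@np.array(d['T_tool_cam'])
    d['Tw']=T
    if fn: cv2.imwrite('pics/'+fn,d['image'][:,:,::-1])
    np.savez('pics/'+(fn or name)+'.npz',image=d['image'],K=d['camera_matrix'],D=d['distortion'],T=T)
    return d
def ray(f,uv,z):
    d=np.load('pics/'+f+'.npz'); T=d['T']
    p=cv2.undistortPoints(np.array(uv,float).reshape(-1,1,2),d['K'],d['D']).reshape(-1,2)
    v=np.c_[p,np.ones(len(p))]@T[:3,:3].T; o=T[:3,3]
    return o+v*((z-o[2])/v[:,2])[:,None]
E
python3 - <<'E'
from h import *
s=r.sense();print(s['clock'],s['tool_pos'],R.from_rotvec(s['tool_rot']).as_matrix().round(3),s['force'])
d=snap('top','top0.png');print(d['Tw'].round(2))
d=snap('scene','scene0.png')
d=snap('wrist');print(np.array(d['T_tool_cam']).round(2))
E
```

```text
0.0 [251.28960982 544.11722163 240.80830609] [[ 0.908 -0.001  0.419]
 [-0.419 -0.002  0.908]
 [-0.    -1.    -0.002]] [-0.59320555  0.93953968  0.5367748 ]
[[-2.0000e-02 -1.0000e+00  5.0000e-02  5.2796e+02]
 [-1.0000e+00  2.0000e-02 -0.0000e+00 -3.6800e+00]
 [-0.0000e+00 -5.0000e-02 -1.0000e+00  8.2446e+02]
 [ 0.0000e+00  0.0000e+00  0.0000e+00  1.0000e+00]]
[[  -0.      0.96    0.27  -74.71]
 [   0.     -0.27    0.96 -144.17]
 [   1.      0.     -0.      0.62]
 [   0.      0.      0.      1.  ]]
```

View pics/top0.png

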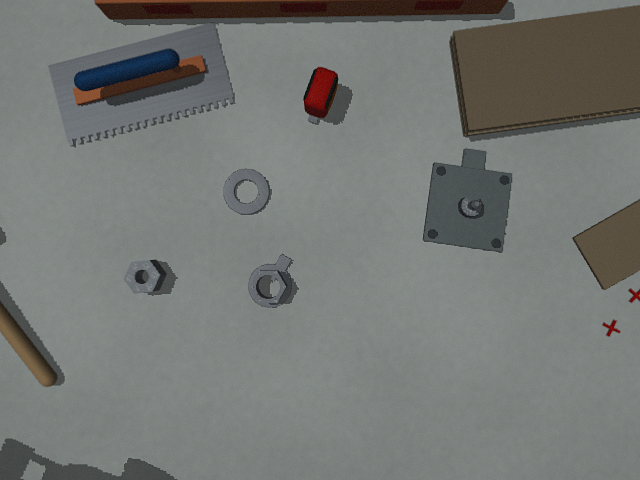

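View pics/scene0.png

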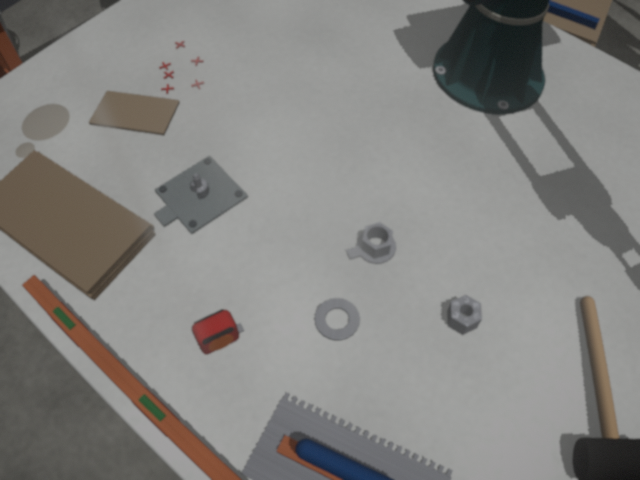

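Top view: the flange nut is at about (268,286) with its tab towards (286,259). The foot plate is centred at about (469,207), its tongue at (474,158). The plain nut (147,276) and the washer (247,191) are the decoys.

```bash
python3 - <<'E'
from h import *
f='top0.png'
sc=ray(f,[[441,170.5],[504.5,180.5],[496.5,243],[432.5,234]],8)[:,:2]; c=sc.mean(0)
t=ray(f,[[474.5,160]],8)[0,:2]
print(sc.round(1),np.linalg.norm(np.diff(sc[[0,1,2,3,0]],axis=0),axis=1))
e=(sc[0]-sc[3]+sc[1]-sc[2]);print('foot',c,'ang edges',np.degrees(np.arctan2(e[1],e[0])),'tongue',np.degrees(np.arctan2(*(t-c)[::-1])),np.linalg.norm(t-c))
n=ray(f,[[268,286]],6)[0,:2]; tb=ray(f,[[287,259]],6)[0,:2]
print('nut',n,tb,np.linalg.norm(tb-n),np.degrees(np.arctan2(*(tb-n)[::-1])))
s=r.sense();M=R.from_rotvec(s['tool_rot']).as_matrix()
for p in(n,c): print(p, M.T@(np.r_[p,240]-s['tool_pos']))
print(np.degrees(np.arctan2(M[1,2],M[0,2])), s['q'])
E
```

```text
[[ 654.  -184.2]
 [ 637.3 -279.1]
 [ 543.5 -264.2]
 [ 558.4 -169. ]] [96.39592597 94.97778588 96.38903526 96.75693711]
foot [ 598.33318489 -224.13875235] ang edges -9.033320756710145 tongue -8.734779199977218 71.62471760019646
nut [484.44472166  78.5058941 ] [524.31842052  49.62689657] 49.2332038251899 -35.91437917802777
[484.44472166  78.5058941 ] [ 406.88630692    1.40523128 -325.05265679]
[ 598.33318489 -224.13875235] [ 637.19817496    1.70171146 -552.03441734]
65.20466636380827 [ 1.02290807e+00  3.59359330e-01  1.51118210e+00 -2.70994810e-05
  1.27250773e+00 -1.15119958e-01]
```

Call:
arm_command:
  steps:
    - [87, [407, 100, -325], 11]
    - [87, [407, 100, -325], 11]
    - [87, [407, 100, -325], 11]
    - [87, [407, 100, -325], 11]
    - [87, [407, 100, -325], 11]
    - [87, [407, 100, -325], 11]
    - [87, [407, 100, -325], 11]
    - [87, [407, 100, -325], 11]
    - [87, [407, 100, -325], 11]
    - [87, [407, 100, -325], 11]
    - [87, [407, 100, -325], 11]

```text
clock: 1.52
tool_pos: [483.8, 79.0, 141.3]
tool_rot: [-1.516, 0.491, -0.488]
force: [-0.5, 0.1, 0.1]
gripper_width: 0.992
```

```bash
python3 - <<'E'
from h import *
d=snap('wrist','w1.png'); s=r.sense();M=R.from_rotvec(s['tool_rot']).as_matrix();print(s['clock'],s['tool_pos'],M.round(3))
E
```

```text
1.575 [483.68617025  79.3650804  141.45162602] [[ 0.812 -0.001  0.584]
 [-0.584 -0.001  0.812]
 [-0.001 -1.    -0.002]]
```

View pics/w1.png

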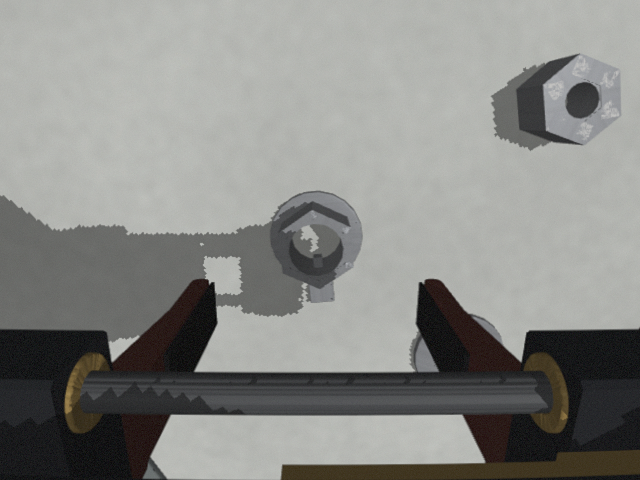

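Wrist view: flange left/right edges at columns 270 and 362, top edge at row 191, tab end at (321,302). The tab is a few degrees off the tool x.

```bash
python3 - <<'E'
from h import *
f='w1.png'
P=lambda uv,z:ray(f,uv,z)[:,:2]
e=P([[270,238],[362,238],[317,191]],6); print(np.linalg.norm(e[0]-e[1]))
s=r.sense();M=R.from_rotvec(s['tool_rot']).as_matrix()
loc=lambda p:(np.c_[p,np.full(len(p),s['tool_pos'][2])]-s['tool_pos'])@M
ctr=loc(e); cx=ctr[2,0]+33; cz=ctr[:2,2].mean(); print('tool xz centre',cx,cz)
t=loc(P([[321.5,302],[309,301],[333.5,301],[305,284],[332,281]],6)); print(t.round(1), np.degrees(np.arctan2(t[0,2]-cz,t[0,0]-cx)),np.hypot(t[0,2]-cz,t[0,0]-cx))
w=M@np.array([cx,0,cz])+s['tool_pos'];print('world',w)
img=cv2.imread('pics/w1.png')[170:320,230:400];cv2.imwrite('pics/c1.png',cv2.resize(img,None,fx=4,fy=4,interpolation=2))
E
```

```text
65.24847059761426
tool xz centre 3.634419504686438 -0.1463062165656055
[[53.5 -0.   3.9]
 [52.7 -0.  -5.4]
 [52.7 -0.1 12.8]
 [39.2 -0.  -8.2]
 [36.8 -0.  11.5]] 4.644709606993036 50.0521612541681
world [486.55007386  77.12265718 141.44941501]
```

View pics/c1.png

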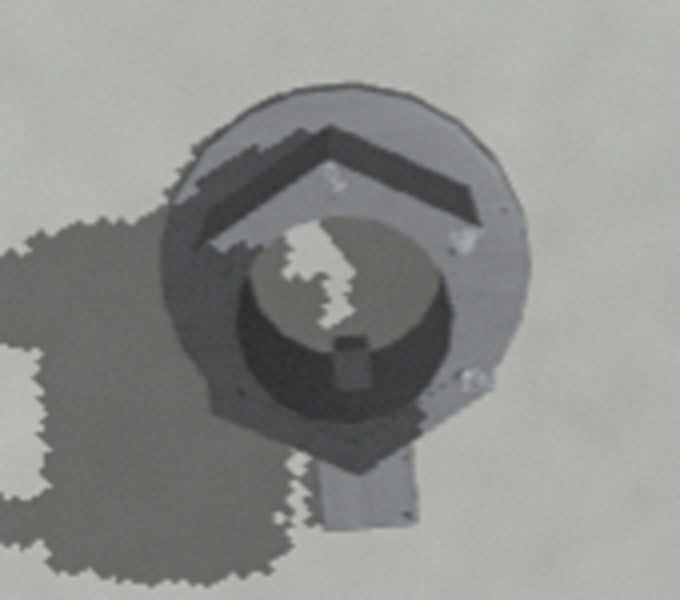

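Call:
arm_command:
  steps:
    - [87, [3.6, 30, 0], -5]
    - [87, [3.6, 60, 0], -5]
    - [87, [3.6, 85, 0], -5]
    - [87, [3.6, 105, 0], -5]
    - [87, [3.6, 112, 0], -5]
    - [87, [3.6, 112, 0], -5]
    - [40, [3.6, 112, 0], -5]
    - [40, [3.6, 112, 0], -5]
    - [40, [3.6, 112, 0], -5]
    - [40, [3.6, 112, 0], -5]
    - [40, [3.6, 112, 0], -5]
    - [40, [3.6, 112, 0], -5]
  squeeze: 35

```text
clock: 3.08
tool_pos: [486.5, 77.0, 29.6]
tool_rot: [-1.531, 0.422, -0.42]
force: [-1.6, -0.2, 3.9]
gripper_width: 0.523
```

Call:
arm_command:
  steps:
    - [40, [0, -30, 0], 0]
    - [40, [10, -80, -10], 5]
    - [40, [286, -140, -228], 38]
    - [40, [286, -140, -228], 38]
    - [40, [286, -140, -228], 38]
    - [40, [286, -140, -228], 38]
    - [40, [286, -140, -228], 38]
    - [40, [286, -140, -228], 38]
    - [40, [286, -140, -228], 38]
    - [40, [286, -140, -228], 38]
    - [40, [286, -140, -228], 38]
    - [40, [286, -140, -228], 38]

```text
clock: 4.58
tool_pos: [615.4, -263.6, 169.5]
tool_rot: [-1.364, 0.932, -0.93]
force: [-0.1, -0.1, -2.3]
gripper_width: 0.522
```

```bash
python3 - <<'E'
from h import *
d=snap('wrist','w2.png'); s=r.sense();M=R.from_rotvec(s['tool_rot']).as_matrix();print(s['clock'],s['tool_pos'],M.round(3),s['force'],s['gripper_width'])
E
```

```text
4.625 [ 615.58385374 -263.85911461  169.62432075] [[ 0.363 -0.002  0.932]
 [-0.932 -0.001  0.363]
 [-0.    -1.    -0.002]] [ 0.30628442  0.45625042 -2.95647874] 0.5210946950079708
```

View pics/w2.png

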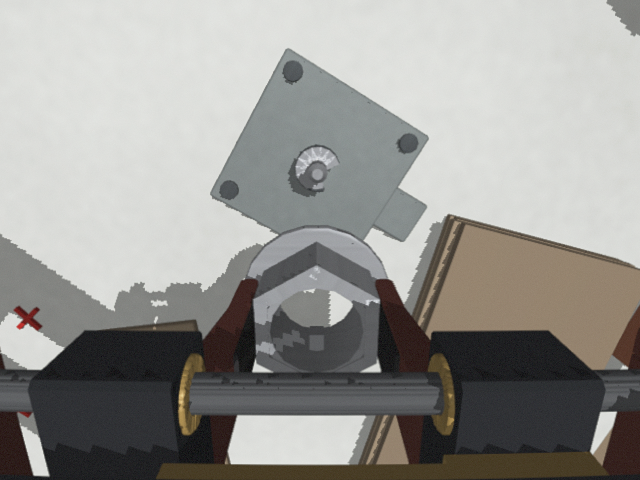

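Wrist view with the nut held: nose tip at (317,174), screws at (292,71), (408,143) and (229,189), tongue end corners at (427,207) and (405,241). The nut sits squarely, with its flange edge at row 226 and columns 247–386.

```bash
python3 - <<'E'
from h import *
f='w2.png'
P=lambda uv,z:ray(f,uv,z)[:,:2]
s=r.sense();tp=s['tool_pos'];M=R.from_rotvec(s['tool_rot']).as_matrix()
loc=lambda p:((np.c_[p,np.full(len(p),tp[2])]-tp)@M)[:,[0,2]]
sc=P([[292,71],[408,143],[229,189]],9);c=(sc[1]+sc[2])/2
print('plate c',c,loc(c[None]),np.linalg.norm(sc[1]-sc[0]),np.linalg.norm(sc[2]-sc[0]))
n=P([[317,174]],56);print('nose',n,loc(n))
e=sc[1]-sc[0]; e2=sc[0]-sc[2]; print('edge angs',np.degrees(np.arctan2(e[1],e[0])),np.degrees(np.arctan2(e2[1],e2[0])))
t=P([[427,207],[405,241]],8);tm=t.mean(0)
print('tongue end w',np.linalg.norm(t[0]-t[1]),'dist',np.linalg.norm(tm-c),'ang',np.degrees(np.arctan2(*(tm-c)[::-1])))
# nose & collar via image fit in top0
print('top nose',ray('top0.png',[[475,204]],56))
# nut in tool
zf=tp[2]-23.6
l=loc(P([[247,275],[386,275],[317,226]],zf));print('nut flange top',l)
zt=tp[2]+6.4
v=loc(P([[317,242],[317,270]],zt));print(v)
print('toolx ang',np.degrees(np.arctan2(M[1,0],M[0,0])))
img=cv2.imread('pics/w2.png')
a=cv2.resize(img[130:215,270:370],None,fx=4,fy=4,interpolation=2)
b=cv2.resize(img[215:385,235:400],None,fx=2,fy=2,interpolation=2)
o=np.zeros((max(a.shape[0],b.shape[0]),a.shape[1]+b.shape[1],3),np.uint8);o[:a.shape[0],:a.shape[1]]=a;o[:b.shape[0],a.shape[1]:]=b
cv2.imwrite('pics/c2.png',o)
E
```

```text
plate c [ 599.94745586 -222.30399938] [[-44.3964014    0.53294907]] 96.9717020983887 96.00154919006148
nose [[ 599.95824697 -222.35280911]] [[-44.34700701   0.52526587]]
edge angs -9.06770290604692 80.97833625460304
tongue end w 30.93841262291996 dist 87.873145849297 ang -8.826453814464916
top nose [[ 598.18071352 -220.33164361   56.        ]]
nut flange top [[-11.24520458 -29.88434834]
 [-11.36362985  30.88132846]
 [-33.37245218   0.71581368]]
[[-35.1311523    0.77405143]
 [-24.70796369   0.78452888]]
toolx ang -68.6918923257112
```

View pics/c2.png

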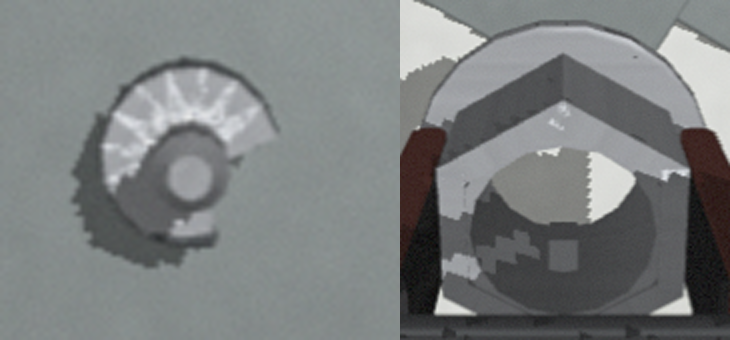

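Call:
arm_command:
  steps:
    - [40, [-44.2, 0, 0], 0]
    - [40, [-44.2, 30, 0], 0]
    - [40, [-44.2, 60, 0], 0]
    - [40, [-44.2, 85, 0], 0]
    - [40, [-44.2, 105, 0], 0]
    - [40, [-44.2, 115, 0], 0]
    - [40, [-44.2, 118, 0], 0]
    - [40, [-44.2, 118, 0], 0]
    - [40, [-44.2, 118, 0], 0]

```text
clock: 5.75
tool_pos: [599.9, -223.0, 52.5]
tool_rot: [-1.364, 0.931, -0.931]
force: [0.9, 0.2, -2.3]
gripper_width: 0.523
```

```bash
python3 - <<'E'
from h import *
d=snap('wrist','w3.png');snap('top','top3.png'); s=r.sense();M=R.from_rotvec(s['tool_rot']).as_matrix();print(s['clock'],s['tool_pos'],M.round(4),s['force'],s['gripper_width'])
E
```

```text
5.85 [ 599.73966869 -223.00894556   52.39074067] [[ 3.633e-01 -7.000e-04  9.317e-01]
 [-9.317e-01 -1.200e-03  3.633e-01]
 [ 8.000e-04 -1.000e+00 -1.100e-03]] [ 0.05034665  0.15150775 -3.48630803] 0.5206998921407405
```

View pics/w3.png

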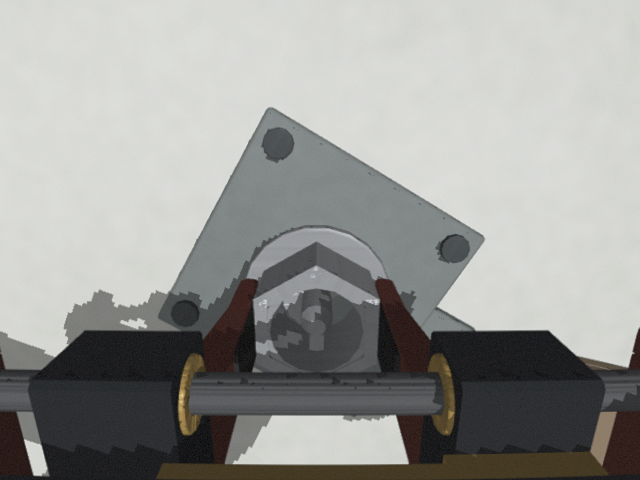

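```bash
python3 - <<'E'
from h import *
f='w3.png'
P=lambda uv,z:ray(f,uv,z)[:,:2]
s=r.sense();tp=s['tool_pos'];M=R.from_rotvec(s['tool_rot']).as_matrix()
loc=lambda p:((np.c_[p,np.full(len(p),tp[2])]-tp)@M)[:,[0,2]]
sc=P([[278,144],[455,248],[185,313]],9);c=(sc[1]+sc[2])/2
print(c,loc(c[None]),np.linalg.norm(sc[1]-sc[0]),np.linalg.norm(sc[2]-sc[0]))
print('nose',loc(P([[317,312]],56)))
E
```

```text
[ 600.57548755 -222.87751852] [[0.18124636 0.82644745]] 97.02572397200171 96.71481154546385
nose [[-6.40070687  1.02594323]]
```

Call:
arm_command:
  steps:
    - [40, [0.3, 3, 0.2], 0]
    - [40, [0.3, 5, 0.2], 0]
    - [40, [0.3, 6, 0.2], 0]
    - [40, [0.3, 6.5, 0.2], 0]
    - [40, [0.3, 6.8, 0.2], 0]
    - [40, [0.3, 6.8, 0.2], 0]
    - [40, [0.3, 6.8, 0.2], 0]

```text
clock: 6.72
tool_pos: [600.1, -223.2, 45.6]
tool_rot: [-1.364, 0.931, -0.931]
force: [0.1, 0.1, -2.6]
gripper_width: 0.519
```

Call:
arm_command:
  steps:
    - [40, [0, 0.4, 0], 0]
    - [40, [0, 0.4, 0], 0]
    - [40, [0, 0.8, 0], 0]
    - [40, [0, 0.8, 0], 0]

```text
clock: 7.22
tool_pos: [600.2, -223.3, 45.4]
tool_rot: [-1.364, 0.931, -0.932]
force: [-2.5, 1.1, 4.6]
gripper_width: 0.523
```

Call:
arm_command:
  steps:
    - [40, [0, 0.1, 0], -6]
    - [40, [0, 0.1, 0], -12]
    - [40, [0, 0.1, 0], -18]
    - [40, [0, 0.1, 0], -24]
    - [40, [0, 0.1, 0], -30]
    - [40, [0, 0.1, 0], -36]
    - [40, [0, 0.1, 0], -40]
    - [40, [0, 0.1, 0], -40]

```text
clock: 8.22
tool_pos: [600.1, -223.3, 45.0]
tool_rot: [-1.536, 0.393, -0.393]
force: [-0.2, -0.4, -2.3]
gripper_width: 0.519
```

Call:
arm_command:
  steps:
    - [40, [0, 0, 0], -6]
    - [40, [0, 0, 0], -12]
    - [40, [0, 0, 0], -17]
    - [40, [0, 0, 0], -20]
    - [40, [0, 0, 0], -20]
    - [40, [0, 0, 0], -20]

```text
clock: 8.98
tool_pos: [600.1, -223.2, 44.8]
tool_rot: [-1.569, 0.121, -0.121]
force: [0.2, 0.3, -1.8]
gripper_width: 0.523
```

```bash
python3 - <<'E'
from h import *
snap('wrist','w4.png'); s=r.sense();M=R.from_rotvec(s['tool_rot']).as_matrix();print(s['clock'],s['tool_pos'],np.degrees(np.arctan2(M[1,0],M[0,0])),s['force'],s['moment'],s['gripper_width'])
E
```

```text
9.025 [ 600.10531995 -223.24405472   44.87676428] -8.807347749965082 [ 0.75152162 -0.3772146  -2.4706303 ] [ 0.08701487  0.04259742 -0.01784078] 0.5220441477563306
```

View pics/w4.png

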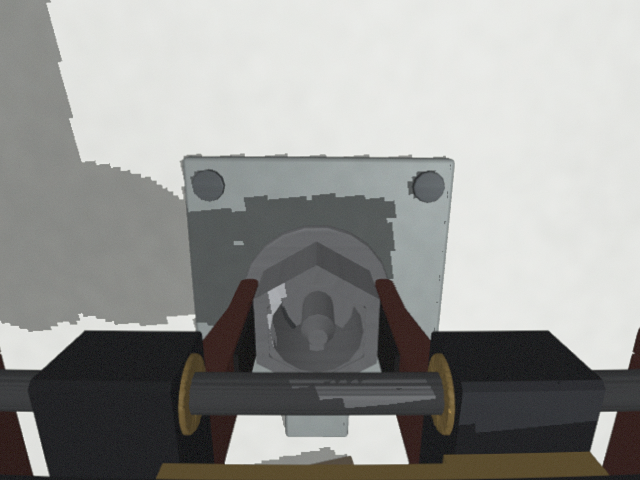

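Wrist view: the plate is square in the image and the tongue spans columns 286–348, centred on the nut axis at column 317. The tab is over the tongue, so I'll lower it.

Call:
arm_command:
  steps:
    - [40, [0, 1, 0], 0]
    - [40, [0, 2, 0], 0]
    - [40, [0, 3, 0], 0]
    - [40, [0, 3, 0], 0]

```text
clock: 9.52
tool_pos: [600.0, -223.2, 41.8]
tool_rot: [-1.569, 0.121, -0.12]
force: [-0.6, 0.4, -2.7]
gripper_width: 0.522
```

Free descent, so the thread has dropped into the bore.

Call:
arm_command:
  steps:
    - [40, [0, 1.5, 0], 0]
    - [40, [0, 3, 0], 0]
    - [40, [0, 4, 0], 0]
    - [40, [0, 4, 0], 0]
    - [40, [0, 4.4, 0], 0]
    - [40, [0, 4.4, 0], 0]

```text
clock: 10.28
tool_pos: [600.1, -223.2, 37.6]
tool_rot: [-1.569, 0.121, -0.12]
force: [-1.0, 0.5, 1.5]
gripper_width: 0.522
```

Contact at the seated height. Next: release, settle and lift clear.

Call:
arm_command:
  steps:
    - [60, [0, 0, 0], 0]
    - [87, [0, 0, 0], 0]
    - [87, [0, 0, 0], 0]
    - [87, [0, 0, 0], 0]
    - [87, [0, 0, 0], 0]
    - [87, [0, -20, 0], 0]
    - [87, [0, -50, 0], 0]
    - [87, [0, -90, 0], 0]
    - [87, [0, -110, 0], 0]
    - [87, [0, -110, 0], 0]
    - [87, [0, -110, 0], 0]

```text
clock: 11.65
tool_pos: [599.5, -222.7, 146.6]
tool_rot: [-1.568, 0.122, -0.119]
force: [-0.0, 0.9, 0.1]
gripper_width: 0.988
```

```bash
python3 - <<'E'
from h import *
snap('wrist','w5.png');snap('scene','s5.png'); s=r.sense();print(s['clock'],s['tool_pos'],s['force'],s['gripper_width'])
a=cv2.imread('pics/w5.png')[100:480,150:490];b=cv2.resize(cv2.imread('pics/s5.png')[130:250,130:270],None,fx=3,fy=3,interpolation=2)
o=np.zeros((380,340+b.shape[1],3),np.uint8);o[:,:340]=a;o[:b.shape[0],340:]=b;cv2.imwrite('pics/c5.png',o)
E
```

```text
11.75 [ 599.23163051 -222.63706114  146.14434525] [ 0.44738316  0.7156787  -0.45376103] 0.9913648097518666
```

View pics/c5.png

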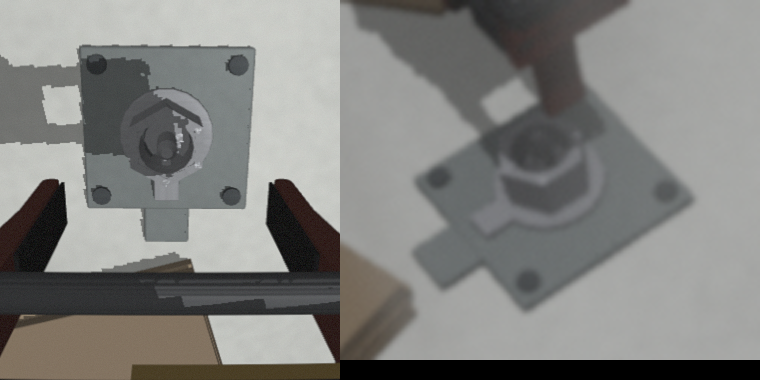

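The nut lies flat on the plate with its tab (crop (166,190)) in line with the tongue (166,225). The gripper is open and clear.

```bash
python3 -c "
from station import r
print(r.hand_in())"
```

```text
the job is handed in; nothing more can be done
None
```

The flange nut is seated flat on the foot plate with its tab over the tongue. I let it go and handed the job in at about 11.8 s of the 38 s allowed.

- **Placing:** I gripped the nut by its flats and set it over the stud with the tab about 60° clockwise of the tongue. It met the top of the thread at TCP height 45.4 mm, with about 7 N of contact.
- **Backing off:** I turned it 60° counter-clockwise, to a tool angle of -8.8° against the tongue's measured -9°. The contact force had already faded before the turn was complete, so that force reading did not show the nut still resting on the thread. The tool had by then sunk about 0.5 mm, to 44.9 mm.
- **Seating:** It then went down about 7 mm freely and stopped at 37.6 mm with about 4 N. That is about 8 mm below the thread contact, as expected for the plate.
- **Last checks:** The closing wrist and scene pictures show the nut lying flat, the tab in line with the tongue, and the open gripper about 109 mm above its release height. The highest force I read was under 10 N.

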